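# Hold a doubled busbar against its supports for bolting

## Task

Lay the second copper bar, now lying across the wooden battens, squarely on top of the first one on the two busbar supports in the mounting tray, with ends and edges flush. Then push the pair back, fully home against the shoulders of both supports and flat on the seats with their slots over the threaded inserts, and press it there with a steady force of about 15 newtons. Finish while still holding it pressed like that, so that a colleague can put in the bolts; leave the other things on the bench alone.

Things in the scene. Friction and masses are not known exactly. Their poses are not given: they have to be found in the camera images.
- shoulders: Back stops of two dark grey busbar supports in the tray, rigid, 14 mm thick, 18 mm high above the seats. Origin midway between the supports, on the shoulders' faces, at seat height (50 mm above the bench). +x points level into the shoulders (press that way), y along the bars, z up. Supports 40 wide, centred at y = -70 and +70 mm; between them a free gap of 100 mm, 48 deep.
- tray: (Sizes in mm.) Fixed galvanised sheet tray 340 x 320, edges up to 28 high; origin at centre of its underside, axes as shoulders. The shoulders' origin is at x = +85, z = 50. Flat seats run from x = 25 to the shoulders, brass threaded inserts in them at x = 72.5, y = -70 and +70. Breakers and terminals at x = -151 to -65, up to 84 high; open cable duct from x = 122 on, 32 high.
- first_bar_mid (a point): Centre (half-way up) of the first copper bar: 25 mm wide (its x), 200 long (its y), 8 thick, about 0.34 kg, loose; slots 8 x 15 through it 70 either side of its centre. At the start it lies on both seats, roughly square, 6 to 22 mm short of them. The seats are smooth: friction takes about 2 to 4 N of a push on the pair. Home, its centre is at x = -12.5, y = 0, z = 4 mm in the shoulders' frame.
- second_bar_mid (a point): Centre (half-way up) of the second copper bar, like the first (25 mm wide in its x, 200 long in its y, 8 thick, about 0.34 kg). At the start it lies flat across two wooden battens beside the tray, to the robot's left or right. Home, on top of the first, its centre is at x = -12.5, y = 0, z = 12 mm in the shoulders' frame.
- battens: Two fixed softwood battens on the bench, 30 mm high, each 90 long (x) and 25 wide (y), centred at y = -60 and +60 mm; origin between them at bench height. The gap between them under the bar's middle is 95 mm.
- bolt_bin: Blue plastic bin of bolts, 130 x 100 x 45 mm, loose, on the other side of the tray from the battens; leave alone. Origin at the centre of its underside.
- breaker: Loose white circuit breaker, 85 x 18 x 76 mm, standing on the bench; leave alone. Origin at the centre of its underside.
- wrench: Steel wrench lying on the bench; leave alone. Origin near its middle.

How it is judged (in metres and radians):
At the end, for the whole second after the job is handed in: Bars piled flat on the seats (heights within 2 mm), each within 1.5 mm of the shoulders, parallel to them within 0.02 rad, lengthwise within 6 mm of the middle of the supports, ends flush within 5 mm; through the last second the shoulders feel a push of 5 to 22 N (contact force between shoulders and anything else between 5 and 22 N and x of each of first_bar_mid, second_bar_mid in the frame of shoulders above -0.014 m and angle between the y axis of each of first_bar_mid, second_bar_mid and the y axis of shoulders, either way round below 0.02 rad and y of first_bar_mid in the frame of shoulders between -0.006 and 0.006 m and y of second_bar_mid in the frame of shoulders between -0.006 and 0.006 m and y of second_bar_mid in the frame of first_bar_mid between -0.005 and 0.005 m and z of first_bar_mid in the frame of shoulders between 0.002 and 0.006 m and z of second_bar_mid in the frame of shoulders between 0.01 and 0.014 m and angle between each of first_bar_mid, second_bar_mid's own z axis and vertical below 0.04 rad); the arm keeps its last pose, push and grip.
It fails at once if the bolt bin was pushed about (over 25 mm) (distance of bolt_bin from where it was at the start of the episode above 0.025 m).
It fails at once if the loose breaker was pushed about (over 25 mm) (distance of breaker from where it was at the start of the episode above 0.025 m).
It fails at once if the wrench was pushed about (over 25 mm) (distance of wrench from where it was at the start of the episode above 0.025 m).
It also fails if it takes over 59 s, if anything falls off the work surface, if the arm or the gripper's body presses on something with over 40 N, if the wrist force passes 120 N, or if a joint passes its speed limit or range.

## Robot

A 6-joint arm with a two-finger parallel gripper is mounted at the origin on the work surface. World frame = base frame: x ahead of the robot, y to its left, z up, the work surface at z = 0. Lengths are in mm, angles in degrees, forces in N, time in s.
With the tool pointing down it reaches from about 350 to 850 mm from the base axis. Payload 8.1 kg.
Tool frame: the origin (TCP) lies midway between the tips of the shut fingers; the grasp point (between the pads) lies 19 mm behind it (r.tcp_to_grasp is the distance from the TCP to the grasp point, in mm); z points along the fingers, y is the direction in which the jaws open and shut (so a half turn about z gives the same grasp; the last joint's range is limited). The gripper opens to 85 mm and grips with 20 to 120 N. Pads are 22 mm wide; open, the fingers measure 114 mm over their backs; the gripper's body (76 mm by 85 mm) begins 54 mm behind the grasp point. The pads swing forward as they close: fully open they stand 13 mm farther back than shut.
Start: joints at [60.882, 7.471, 85.268, -0, 87.261, -4.893], TCP at [246.169, 547.18, 231.292] pointing down, gripper open.
Joint ranges: [-169.43, 169.43], [-51.17, 129.36], [1.28, 143.12], [-76.62, 256.62], [0, 156.53], [-152.29, 152.29]. Speed limits (degrees/s): [136.94, 136.94, 159.86, 180, 180, 180].

## Interface

Orientations are given as [roll, pitch, yaw] about the fixed x, y, z axes, in that order (R = Rz(yaw) Ry(pitch) Rx(roll)).
In Python, from bench import r gives the robot as it stands.
- The arm moves only by the tool jog_arm, never from a script. Its argument "targets" is a list of rows, each a list of 7 numbers: the shift along the tool's x, y, z in m, then the turn, a rotation vector about the tool's x, y, z in rad, then the closure, from 0 (fully open) to 1 (shut). In form: [[dx, dy, dz, wx, wy, wz, claw], ...]. A call has 1 to 5 rows; each row is the pose to reach, as a shift and turn from the pose commanded when the call began, along the tool's axes at that moment; what a row does not reach only later rows make up. A row lasts 1/12 s, in which the tool goes at most 41.7 mm and 7.16 degrees, less where a joint would pass 70% of its speed; a pose out of reach is approached as far as the arm can. A call with a gripper value outside its range is refused whole. The fingers move at their own pace and stop on an object; "newtons" is the grip in N (left out, the last holds). Time passes only in rows, so rows that repeat a pose let the fingers close. It gives the time, the measured TCP pose, the force and the opening at its end, in the units of the state.
- r.sense(): the state, without advancing time (a new reading comes with each control period).
- r.snapshot(name): name is "scene" or "top" or "wrist"; returns a dict with "pixels" (384x512x3 uint8, red, green, blue), "fx", "fy", "cx", "cy" (pixels), "dist" ([k1, k2, p1, p2, k3] as OpenCV has them; the pictures are not rectified), "origin" and "attitude" of the camera in the world. Camera axes: x right, y down, z forward; pixel columns grow to the right and rows downward; lengths in mm; the calibration is good to about 2 mm. A picture is of the moment at which its call begins. There is no depth.
- r.hand_in(): hands the job in, once; it reports no verdict.
The state is a dict: "time": time; "joint_pos": joint angles; "qd": joint speeds; "joint_efforts": joint torques, N m; "tool_pos": TCP position; "tcp_rot": TCP orientation; "ft_force": force on the tool from outside, world axes, zero at the start; "wrist_torque": the same for the moment, N m; "finger_gap": finger opening in mm.
Only numpy, scipy, OpenCV 4.12 (cv2) and the standard library are available. Lean on these libraries where they do the work, as an engineer would, in place of code of your own. Each camera call takes 0.05 s, during which the arm holds its last target.

## Working session

There is one attempt and no reset: what is moved stays moved. The work goes in short steps, Python scripts to look and compute and a tool call to move; the robot and the scene stay as the last step left them, time stands still between calls to the robot, and variables do not carry over. Pictures are saved under pics/ and viewed, and the job is handed in when it is done.

Besides the shell and the picture viewer there is one more tool, called after ">>>" in YAML: its name, and indented under it one key for each argument. jog_arm: Moves the arm, as the interface text tells. Its arguments: {"type":"object","properties":{"targets":{"type":"array","items":{"type":"array","items":{"type":"number"}}},"newtons":{"type":"number"}},"required":["targets"]}

```bash
ls; mkdir -p pics
python3 - <<'E'
from bench import r
import cv2,json
print(r.sense())
for n in ["scene","top","wrist"]:
    s=r.snapshot(n); cv2.imwrite(f"pics/{n}0.png",s["pixels"][:,:,::-1])
    print(n,{k:v for k,v in s.items() if k!="pixels"})
E
```

```text
pics
{'time': 0.0, 'joint_pos': array([ 6.08826093e+01,  7.51550100e+00,  8.53299481e+01,  6.46013457e-04,
        8.72625352e+01, -4.89275120e+00]), 'qd': array([0.06526676, 0.03867904, 0.02197423, 0.06609658, 0.03224757,
       0.06771643]), 'joint_efforts': array([ 2.03051836e-04, -5.69423139e+01, -5.00535178e+01, -9.77325953e-05,
        1.54331949e-02, -1.91396066e-05]), 'tool_pos': array([245.88826183, 546.68685567, 230.23393997]), 'tcp_rot': array([-1.79892464e+02, -9.85293500e-03,  1.55775320e+02]), 'ft_force': array([-0.49984951,  0.36339464, -0.65232044]), 'wrist_torque': array([-0.03840964,  0.01742672,  0.02599676]), 'finger_gap': 85.12884117883749}
scene {'fx': 462.89970024112256, 'fy': 462.89970024112256, 'cx': 252.63287324235537, 'cy': 201.50992077714696, 'dist': array([-0.16684053,  0.        ,  0.        ,  0.        ,  0.        ]), 'origin': array([1230.461179  , -561.13094319,  747.38788983]), 'attitude': array([-1.28123942e+02, -7.64823844e-03,  4.91177529e+01])}
top {'fx': 414.39261322049214, 'fy': 414.39261322049214, 'cx': 253.26649718026584, 'cy': 196.83710965255975, 'dist': array([0.02373104, 0.        , 0.        , 0.        , 0.        ]), 'origin': array([ 495.18699477,  -15.21502543, 1052.8498403 ]), 'attitude': array([-175.87972666,    0.38385813,  -89.82780583])}
wrist {'fx': 306.88453329439363, 'fy': 306.88453329439363, 'cx': 259.732857907981, 'cy': 194.3283175419725, 'dist': array([-0.05591821,  0.        ,  0.        ,  0.        ,  0.        ]), 'origin': array([185.51222195, 574.37808542, 373.07042102]), 'attitude': array([1.64647499e+02, 1.40651303e-01, 6.57352426e+01])}
```

View pics/scene0.png

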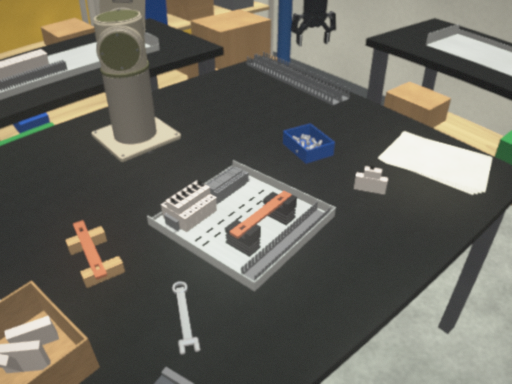

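View pics/top0.png

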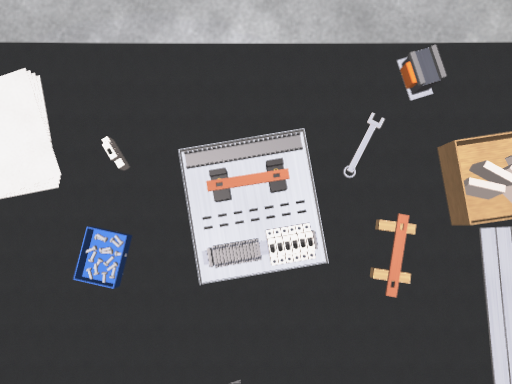

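View pics/wrist0.png

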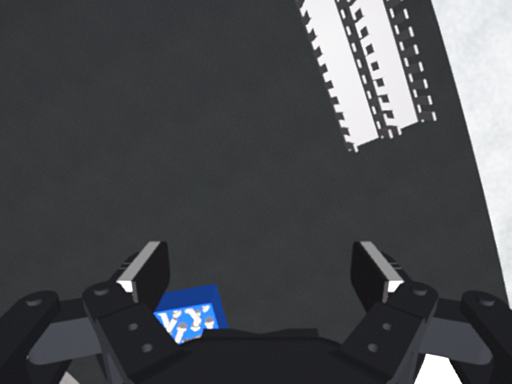

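The top view shows the tray at the image centre with the first bar at about (248,180). The second bar is on the battens at about (398,255), at the robot's right. The bin is at the left and the wrench at (363,145). Next I'll measure precisely.

```bash
cat > h.py <<'E'
import numpy as np, cv2
from scipy.spatial.transform import Rotation as R
def Rm(a): return R.from_euler('xyz',a,degrees=True).as_matrix()
def K(s): return np.array([[s['fx'],0,s['cx']],[0,s['fy'],s['cy']],[0,0,1]])
def p2w(s,uv,z):
    uv=np.array(uv,float).reshape(-1,1,2)
    n=cv2.undistortPoints(uv,K(s),s['dist']).reshape(-1,2)
    d=np.c_[n,np.ones(len(n))]@Rm(s['attitude']).T
    o=s['origin']; t=(z-o[2])/d[:,2]
    return o+d*t[:,None]
def w2p(s,P):
    A=Rm(s['attitude']); c=(np.array(P,float).reshape(-1,3)-s['origin'])@A
    u,_=cv2.projectPoints(c,np.zeros(3),np.zeros(3),K(s),s['dist']); return u.reshape(-1,2)
def copper(s,roi=None):
    im=s['pixels'].astype(int); m=((im[...,0]-im[...,2]>70)&(im[...,0]-im[...,1]>60)&(im[...,1]<125)).astype(np.uint8)
    if roi: 
        k=np.zeros_like(m); k[roi[1]:roi[3],roi[0]:roi[2]]=1; m*=k
    return m
E
python3 - <<'E'
from h import *
from bench import r
s=r.snapshot("top")
p=s['pixels']
for i,(a,b,c,d) in enumerate([(175,125,335,290),(340,90,440,310)]):
    cv2.imwrite(f"pics/crop{i}.png",cv2.resize(p[b:d,a:c,::-1],None,fx=[3.5,2.7][i],fy=[3.5,2.7][i],interpolation=cv2.INTER_CUBIC))
for roi,z in [((200,160,300,200),58),((375,205,420,305),38)]:
    m=copper(s,roi); cn,_=cv2.findContours(m,0,2); c=max(cn,key=cv2.contourArea)
    rect=cv2.minAreaRect(c); b=cv2.boxPoints(rect); print(rect,m.sum())
    w=p2w(s,b,z); print(w.round(1)); print(w.mean(0),[np.linalg.norm(w[i]-w[i-1]).round(1) for i in range(4)])
    e=w[1]-w[0]; f=w[2]-w[1]; L=e if np.linalg.norm(e)>np.linalg.norm(f) else f
    print(np.degrees(np.arctan2(L[1],L[0])))
E
```

```text
((216.0, 189.0), (0.0, 0.0), 0.0) 13
[[585.6  81.6  58. ]
 [585.6  81.6  58. ]
 [585.6  81.6  58. ]
 [585.6  81.6  58. ]]
[585.55342098  81.58399786  58.        ] [np.float64(0.0), np.float64(0.0), np.float64(0.0), np.float64(0.0)]
0.0
((391.0, 296.0), (0.0, 0.0), 0.0) 43
[[ 330.6 -339.4   38. ]
 [ 330.6 -339.4   38. ]
 [ 330.6 -339.4   38. ]
 [ 330.6 -339.4   38. ]]
[ 330.5790961  -339.37201134   38.        ] [np.float64(0.0), np.float64(0.0), np.float64(0.0), np.float64(0.0)]
0.0
```

View pics/crop0.png

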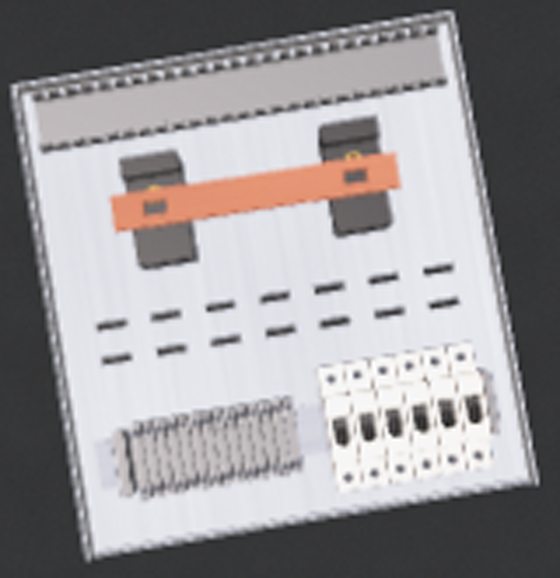

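View pics/crop1.png

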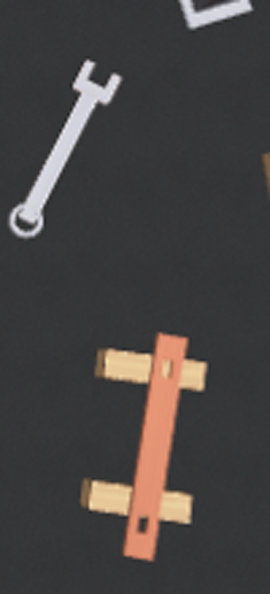

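```bash
cat >> h.py <<'E'
def copper(s,roi=None):
    h=cv2.cvtColor(s['pixels'],cv2.COLOR_RGB2HSV)
    m=((h[...,0]<=10)&(h[...,1]>90)&(h[...,2]>110)).astype(np.uint8)
    if roi:
        k=np.zeros_like(m); k[roi[1]:roi[3],roi[0]:roi[2]]=1; m*=k
    return m
def bar(s,roi,z):
    "subpixel-ish fit: rectangle 25x200 at height z by redness-weighted fit"
    m=copper(s,roi); cn,_=cv2.findContours(m,0,1); c=max(cn,key=cv2.contourArea)
    w=p2w(s,c.reshape(-1,2).astype(float),z)[:,:2]
    rect=cv2.minAreaRect(w.astype(np.float32)); b=cv2.boxPoints(rect)
    L=b[1]-b[0] if np.linalg.norm(b[1]-b[0])>np.linalg.norm(b[2]-b[1]) else b[2]-b[1]
    return b.mean(0),np.degrees(np.arctan2(L[1],L[0])),rect[1],b,c
E
python3 - <<'E'
from h import *
from bench import r
s=r.snapshot("top")
h=cv2.cvtColor(s['pixels'],cv2.COLOR_RGB2HSV)
print(h[181,240],h[260,400],h[227,384],h[230,402])
for roi,z in [((200,160,300,200),58),((375,205,420,305),38)]:
    print([np.round(x,1) for x in bar(s,roi,z)[:4]])
# refine: subpixel min-fit of model projection against soft mask
from scipy.optimize import minimize
def fit(s,roi,z,x0):
    im=s['pixels'].astype(float); a=im[...,0]-im[...,2]
    a=a[roi[1]:roi[3],roi[0]:roi[2]]
    hi=np.percentile(a[copper(s,roi)[roi[1]:roi[3],roi[0]:roi[2]]>0],50)
    def ren(x):
        t=np.radians(x[2]);l=np.array([np.cos(t),np.sin(t)]);n=np.array([-l[1],l[0]])
        c=[np.r_[x[:2]+i*100*l+j*12.5*n,z] for i,j in [(-1,-1),(1,-1),(1,1),(-1,1)]]
        q=(w2p(s,c)-[roi[0],roi[1]]+.5)*8-.5
        M=np.zeros((a.shape[0]*8,a.shape[1]*8),np.float32)
        cv2.fillPoly(M,[np.round(q*16).astype(np.int32)],1.,shift=4)
        return cv2.resize(M,(a.shape[1],a.shape[0]),interpolation=cv2.INTER_AREA)
    f=lambda x:-np.sum((ren(x)-.5)*np.clip((a/hi)-.5,-.5,.5))
    o=minimize(f,x0,method='Nelder-Mead',options=dict(initial_simplex=np.array(x0)+np.array([[0,0,0],[4,0,0],[0,4,0],[0,0,3]])))
    return o.x,o.fun
for roi,z in [((200,160,300,200),58),((375,205,420,305),38)]:
    b=bar(s,roi,z); print(fit(s,roi,z,[*b[0],b[1]]))
E
```

```text
[  8 127 227] [  9 126 226] [ 18  86 231] [  9 126 218]
[array([609. ,   5.9], dtype=float32), np.float32(-81.0), array([ 26.4, 196.9]), array([[580.6, 101.1],
       [611.4, -93.4],
       [637.4, -89.3],
       [606.6, 105.2]], dtype=float32)]
[array([ 428.8, -356.6], dtype=float32), np.float32(-10.2), array([ 28.3, 201.4]), array([[ 327.2, -352.7],
       [ 525.4, -388.2],
       [ 530.4, -360.4],
       [ 332.1, -324.9]], dtype=float32)]
(array([609.00248082,   5.78264322, -81.00978985]), np.float64(-922.0779854910716))
(array([ 429.16003023, -356.0921728 ,   -9.89832161]), np.float64(-860.2403738839286))
```

Run:
```python
from h import *
from bench import r
s=r.snapshot("top")
px=np.array([(12,87),(453,12),(537,483),(90,558)])/3.5+[175,125]-.36
w=p2w(s,px,28); print(w.round(1),w.mean(0).round(1))
print([np.linalg.norm(w[i]-w[i-1]).round(1) for i in range(4)],[np.degrees(np.arctan2(*(w[i]-w[i-1])[[1,0]])).round(1) for i in range(4)])
# support pixels
im=s['pixels'][125:290,175:335]
P=lambda l,z: p2w(s,np.array(l)/3.5+[175,125]-.36,z).round(1)
print('shoulder top back L/R,z68',P([(119,158),(181,151),(320,126),(377,116)],68).tolist())
print('shoulder top front',P([(126,183),(186,174),(326,150),(380,141)],68).tolist())
print('seat front corners z50',P([(140,269),(197,262),(339,236),(392,228)],50).tolist())
big=cv2.resize(s['pixels'][145:210,195:305],None,fx=7,fy=7,interpolation=cv2.INTER_CUBIC)
cv2.imwrite('pics/sup.png',cv2.convertScaleAbs(big[:,:,::-1],alpha=1.3))
```

```text
[[ 687.2  180.3   28. ]
 [ 742.  -134.9   28. ]
 [ 408.1 -191.5   28. ]
 [ 355.2  120.4   28. ]] [548.1  -6.4  28. ]
[np.float64(337.4), np.float64(319.9), np.float64(338.7), np.float64(316.4)] [np.float64(10.2), np.float64(-80.1), np.float64(-170.4), np.float64(99.6)]
shoulder top back L/R,z68 [[630.8, 98.7, 68.0], [635.7, 56.3, 68.0], [653.2, -38.8, 68.0], [660.2, -77.9, 68.0]]
shoulder top front [[613.6, 93.7, 68.0], [619.9, 52.7, 68.0], [636.6, -42.9, 68.0], [642.9, -79.9, 68.0]]
seat front corners z50 [[555.8, 85.4, 50.0], [560.8, 45.9, 50.0], [579.1, -52.5, 50.0], [584.8, -89.2, 50.0]]
```

View pics/sup.png

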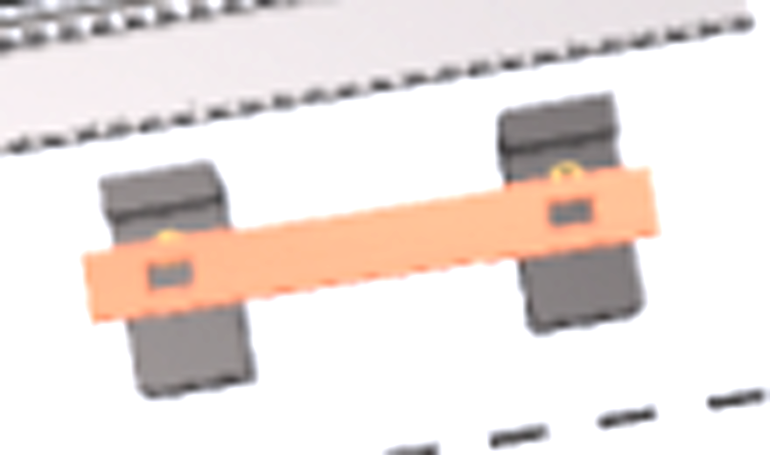

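```bash
cat >> h.py <<'E'
def delta(r,pos,yaw,q=True):
    s=r.sense(); A=Rm(s['tcp_rot']); B=Rm([180,0,yaw])
    d=A.T@(np.array(pos)-s['tool_pos'])/1000; w=R.from_matrix(A.T@B).as_rotvec()
    print('t',round(s['time'],2),'tcp',s['tool_pos'].round(1),s['tcp_rot'].round(2),'F',s['ft_force'].round(2),'gap',round(s['finger_gap'],1))
    print('delta',d.round(4),w.round(4), 'rows>=',np.linalg.norm(d)/.0417, np.degrees(np.linalg.norm(w))/7.16)
E
python3 -c "
from h import *
from bench import r
delta(r,[610,7,230],100)"
```

```text
t 0.3 tcp [246.1 547.  230.9] [-179.96   -0.    155.78] F [-0.07  0.13 -0.54] gap 85.7
delta [-0.5535 -0.3432  0.0011] [-6.000e-04  3.000e-04  9.735e-01] rows>= 15.616583216628118 7.789845366972677
```

>>> jog_arm:
  targets:
    - [-0.2,-0.124,0,0,0,0.973,0]
    - [-0.2,-0.124,0,0,0,0.973,0]
    - [-0.2,-0.124,0,0,0,0.973,0]
    - [-0.2,-0.124,0,0,0,0.973,0]
    - [-0.2,-0.124,0,0,0,0.973,0]

```text
time: 0.72
tool_pos: [363.2, 372.8, 231.3]
tcp_rot: [180.0, 0.0, 119.7]
ft_force: [2.0, 1.0, 0.3]
finger_gap: 85.5
```

```bash
python3 -c "
from h import *
from bench import r
delta(r,[610,7,230],100)"
```

```text
t 0.72 tcp [363.2 372.8 231.3] [179.98   0.   119.65] F [2.   0.99 0.3 ] gap 85.5
delta [-0.44    0.0335  0.0013] [ 3.00e-04 -0.00e+00  3.43e-01] rows>= 10.583323007445209 2.7447486340669873
```

>>> jog_arm:
  targets:
    - [-0.2,0.015,0,0,0,0.343,0]
    - [-0.2,0.015,0,0,0,0.343,0]
    - [-0.2,0.015,0,0,0,0.343,0]
    - [-0.2,0.015,0,0,0,0.343,0]
    - [-0.2,0.015,0,0,0,0.343,0]

```text
time: 1.13
tool_pos: [476.7, 206.0, 231.5]
tcp_rot: [180.0, 0.0, 100.2]
ft_force: [0.9, 0.7, 0.1]
finger_gap: 85.4
```

```bash
python3 -c "
from h import *
from bench import r
delta(r,[610,7,230],100)"
```

```text
t 1.13 tcp [476.7 206.  231.5] [1.7996e+02 3.0000e-02 1.0023e+02] F [0.9  0.66 0.13] gap 85.4
delta [-0.2195  0.0959  0.0017] [0.0007 0.0005 0.004 ] rows>= 5.745116060725139 0.03232656090796406
```

>>> jog_arm:
  targets:
    - [-0.2,0.087,0,0,0,0.004,0]
    - [-0.2,0.087,0,0,0,0.004,0]
    - [-0.2,0.087,0,0,0,0.004,0]
    - [-0.2,0.087,0,0,0,0.004,0]
    - [-0.2,0.087,0,0,0,0.004,0]

```text
time: 1.55
tool_pos: [592.3, 33.6, 231.4]
tcp_rot: [180.0, -0.0, 100.1]
ft_force: [0.8, 1.0, 0.3]
finger_gap: 85.6
```

>>> jog_arm:
  targets:
    - [-0.02,0.009,0,0,0,0,0]
    - [-0.02,0.009,0,0,0,0,0]
    - [-0.02,0.009,0,0,0,0,0]

```text
time: 1.8
tool_pos: [604.1, 16.1, 230.8]
tcp_rot: [-180.0, -0.0, 99.9]
ft_force: [0.1, 0.3, 0.1]
finger_gap: 85.4
```

```bash
python3 -c "
from h import *
from bench import r
delta(r,[610,7,230],100)
s=r.snapshot('wrist'); cv2.imwrite('pics/w1.png',s['pixels'][:,:,::-1]); np.save('w1.npy',s,allow_pickle=True)"
```

```text
t 1.8 tcp [604.1  16.1 230.8] [-1.7996e+02 -2.0000e-02  9.9940e+01] F [0.08 0.28 0.11] gap 85.4
delta [-0.01    0.0043  0.0008] [-0.0008 -0.0003 -0.0011] rows>= 0.26224740029977306 0.011212408916990314
```

View pics/w1.png

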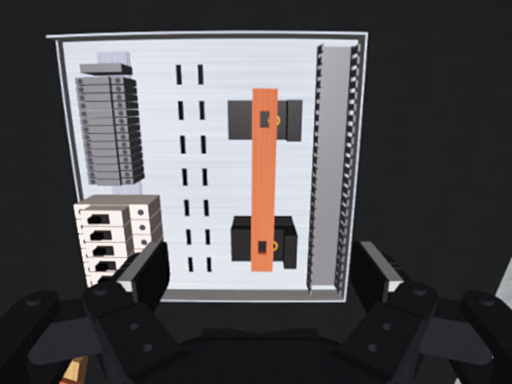

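The wrist view shows the tray and both supports. The first bar runs from (264,88) to (262,271), with the shoulders' dark blocks near columns 285-302. I'll enlarge it.

```bash
python3 -c "
from h import *
s=np.load('w1.npy',allow_pickle=True).item()
p=s['pixels'][80:280,215:315,::-1]
p=np.hstack([p[:75],p[120:195]])
p=cv2.convertScaleAbs(p,alpha=1.6,beta=10)
cv2.imwrite('pics/w1c.png',cv2.resize(p,None,fx=4,fy=4,interpolation=cv2.INTER_CUBIC))
f=cv2.resize(s['pixels'][20:320,40:380,::-1],None,fx=2,fy=2)
b=bar(s,(240,80,285,280),58);print(b[:4])
"
```

```text
(array([609.65546 ,   4.999733], dtype=float32), np.float32(-81.0394), (26.40823745727539, 198.55067443847656), array([[581.14984, 101.00687],
       [612.07513, -95.12062],
       [638.1611 , -91.0074 ],
       [607.2358 , 105.12009]], dtype=float32))
```

View pics/w1c.png

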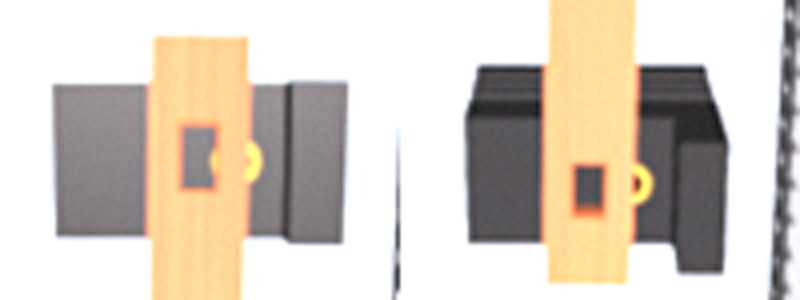

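```bash
cat > fs.py <<'E'
from h import *
from scipy.optimize import least_squares
from bench import r
s=np.load('w1.npy',allow_pickle=True).item()
L=np.array([(55,85),(57,235),(347,83),(343,242),(291,83),(289,241)],float)/4+[215,80]-.375
Q=(np.array([(468,118),(470,242),(727,145),(723,272),(681,141),(679,272)],float)-[400,0])/4+[215,200]-.375
M=[(-60,90,0),(-60,50,0),(14,90,18),(14,50,18),(0,90,18),(0,50,18),(-60,-50,0),(-60,-90,0),(14,-50,18),(14,-90,18),(0,-50,18),(0,-90,18)]
W=[p2w(s,[u],50+m[2])[0][:2] for u,m in zip(np.r_[L,Q],M)]
def res(x,W=W,M=M):
    t=np.radians(x[2]);A=np.array([[np.cos(t),-np.sin(t)],[np.sin(t),np.cos(t)]])
    return np.array([A@m[:2]+x[:2]-w for m,w in zip(M,W)])
def go(W,M):
    o=least_squares(lambda x:res(x,W,M).ravel(),[630,7,9]); return o.x.round(2),res(o.x,W,M).round(1).tolist()
print(go(W,M))
sh=[5,6] 
t=np.load('top.npy',allow_pickle=True).item() if 0 else r.snapshot('top')
P=np.array([(119,158),(181,151),(320,126),(377,116),(126,183),(186,174),(326,150),(380,141),(140,269),(197,262),(339,236),(392,228)],float)/3.5+[175,125]-.36
MT=[(14,90,18),(14,50,18),(14,-50,18),(14,-90,18),(0,90,18),(0,50,18),(0,-50,18),(0,-90,18),(-60,90,0),(-60,50,0),(-60,-50,0),(-60,-90,0)]
WT=[p2w(t,[u],50+m[2])[0][:2] for u,m in zip(P,MT)]
print(go(WT,MT))
E
python3 fs.py
```

```text
(array([632.89,   8.49,   9.9 ]), [[-1.5, 1.1], [-0.7, -1.0], [0.7, 1.5], [0.9, -0.6], [0.1, 1.5], [0.3, -1.0], [-1.4, 0.2], [-0.8, -0.9], [1.3, 1.2], [1.5, -0.7], [-0.1, -0.2], [-0.3, -1.0]])
(array([629.57,   6.83,   9.55]), [[-2.4, -0.8], [-0.6, 2.2], [-1.5, -1.3], [-1.8, -1.7], [1.0, 1.9], [1.4, 3.4], [1.2, 0.5], [1.6, -2.1], [-0.4, 0.2], [1.3, 0.3], [-0.4, 0.1], [0.6, -2.6]])
```

```bash
python3 -c "
from h import *
from bench import r
delta(r,[429,-356,180],170.1)"
```

```text
t 1.9 tcp [603.4  18.  231. ] [-1.7996e+02 -3.0000e-02  1.0009e+02] F [-0.17  0.57 -0.35] gap 85.8
delta [-0.3377 -0.2372  0.051 ] [-2.0000e-04 -9.0000e-04 -1.2219e+00] rows>= 9.972263460106323 9.778045800054207
```

>>> jog_arm:
  targets:
    - [-0.169,-0.119,0,0,0,-1.22,0]
    - [-0.169,-0.119,0,0,0,-1.22,0]
    - [-0.169,-0.119,0,0,0,-1.22,0]
    - [-0.169,-0.119,0,0,0,-1.22,0]
    - [-0.169,-0.119,0,0,0,-1.22,0]

```text
time: 2.32
tool_pos: [520.6, -158.3, 231.6]
tcp_rot: [180.0, 0.0, 134.0]
ft_force: [1.1, -0.5, 0.6]
finger_gap: 85.4
```

```bash
python3 -c "
from h import *
from bench import r
delta(r,[429,-356,180],170.1)"
```

```text
t 2.32 tcp [ 520.6 -158.3  231.6] [1.7998e+02 2.0000e-02 1.3396e+02] F [ 1.11 -0.48  0.63] gap 85.4
delta [-0.0787 -0.2032  0.0516] [ 2.000e-04  5.000e-04 -6.307e-01] rows>= 5.369083531874039 5.047179325100984
```

>>> jog_arm:
  targets:
    - [-0.073,-0.187,0.047,0,0,-0.63,0]
    - [-0.073,-0.187,0.047,0,0,-0.63,0]
    - [-0.073,-0.187,0.047,0,0,-0.63,0]
    - [-0.073,-0.187,0.047,0,0,-0.63,0]
    - [-0.073,-0.187,0.047,0,0,-0.63,0]

```text
time: 2.73
tool_pos: [441.9, -327.5, 187.7]
tcp_rot: [-180.0, 0.1, 166.9]
ft_force: [0.5, 0.5, -0.3]
finger_gap: 85.2
```

>>> jog_arm:
  targets:
    - [0,0,0,0,0,0,0]
    - [0,0,0,0,0,0,0]

```text
time: 2.9
tool_pos: [441.4, -327.6, 187.1]
tcp_rot: [180.0, -0.1, 166.3]
ft_force: [-0.4, 1.1, -1.4]
finger_gap: 85.3
```

```bash
python3 -c "
from h import *
from bench import r
delta(r,[429,-356,180],170.1)
s=r.snapshot('wrist'); cv2.imwrite('pics/w2.png',s['pixels'][:,:,::-1]); np.save('w2.npy',s,allow_pickle=True)
b=bar(s,(120,30,400,330),38);print(b[:4])
"
```

```text
t 2.9 tcp [ 441.4 -327.6  187.1] [ 1.7996e+02 -6.0000e-02  1.6627e+02] F [-0.36  1.12 -1.39] gap 85.3
delta [ 0.0053 -0.0306  0.0071] [ 0.0008 -0.0009 -0.0668] rows>= 0.7626919989512777 0.5343683081201327
(array([ 429.60547, -357.53094], dtype=float32), np.float32(-10.298), (26.88457489013672, 201.6734619140625), array([[ 327.99005, -352.73032],
       [ 526.4148 , -388.78305],
       [ 531.2209 , -362.33157],
       [ 332.79614, -326.27884]], dtype=float32))
```

View pics/w2.png

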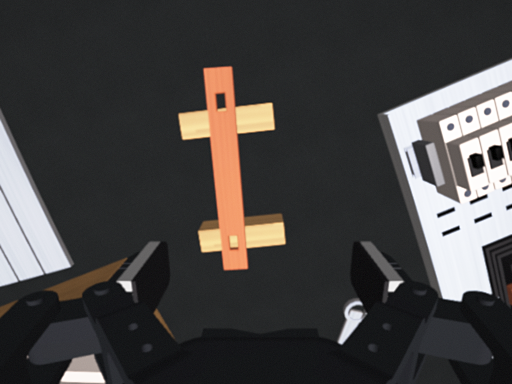

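```bash
python3 -c "
from h import *
from bench import r
delta(r,[429.4,-356.8,29],169.9)"
```

```text
t 2.95 tcp [ 442.4 -326.7  187.7] [179.96  -0.   166.29] F [-0.01  0.14  0.84] gap 85.1
delta [ 0.0055 -0.0324  0.1586] [ 0.0007 -0.     -0.0631] rows>= 3.8848078419942595 0.5048977525688256
```

>>> jog_arm:
  targets:
    - [0.0052,-0.0315,0.02,0,0,-0.064,0]
    - [0.0052,-0.0315,0.055,0,0,-0.064,0]
    - [0.0052,-0.0315,0.09,0,0,-0.064,0]
    - [0.0052,-0.0315,0.11,0,0,-0.064,0]
    - [0.0052,-0.0315,0.11,0,0,-0.064,0]

```text
time: 3.37
tool_pos: [428.4, -352.3, 72.5]
tcp_rot: [179.7, -0.4, 170.1]
ft_force: [-0.8, 0.9, -0.6]
finger_gap: 85.7
```

```bash
python3 -c "
from h import *
from bench import r
delta(r,[429.4,-356.8,29],169.9)
s=r.snapshot('wrist'); cv2.imwrite('pics/w3.png',s['pixels'][:,:,::-1])
delta(r,[429.4,-356.8,29],169.9)
"
```

```text
t 3.37 tcp [ 428.4 -352.3   72.5] [179.69  -0.39 170.13] F [-0.8   0.93 -0.59] gap 85.7
delta [-0.0021 -0.0045  0.0434] [ 0.0054 -0.0068  0.004 ] rows>= 1.048669398744909 0.07611013250051929
t 3.42 tcp [ 429.5 -353.7   75.5] [179.81  -0.23 170.15] F [-0.01 -0.19  0.01] gap 85.7
delta [-0.0006 -0.0032  0.0465] [ 0.0033 -0.004   0.0044] rows>= 1.118252860518872 0.05408215599754744
```

View pics/w3.png

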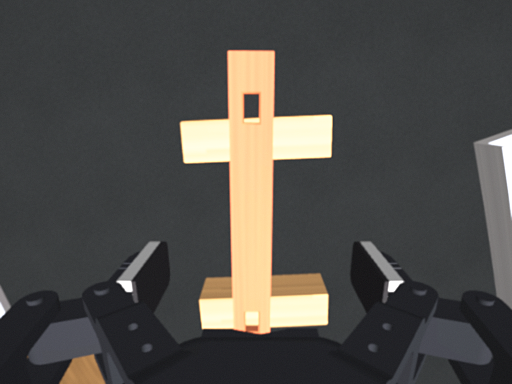

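>>> jog_arm:
  targets:
    - [-0.001,-0.0035,0.035,0,0,0.004,0]
    - [-0.001,-0.0035,0.046,0,0,0.004,0]
    - [-0.001,-0.0035,0.046,0,0,0.004,0]
    - [-0.001,-0.0035,0.046,0,0,0.004,0]

```text
time: 3.75
tool_pos: [431.2, -360.3, 33.2]
tcp_rot: [-180.0, 0.0, 169.9]
ft_force: [0.3, -0.5, 0.6]
finger_gap: 85.3
```

```bash
python3 -c "
from h import *
from bench import r
for i in range(2):
  delta(r,[429.4,-356.8,29],169.9)
  s=r.snapshot('wrist')
cv2.imwrite('pics/w4.png',s['pixels'][:,:,::-1])
"
```

```text
t 3.75 tcp [ 431.2 -360.3   33.2] [-1.7999e+02  3.0000e-02  1.6990e+02] F [ 0.29 -0.51  0.6 ] gap 85.3
delta [0.0024 0.0032 0.0042] [-0.0002  0.0006 -0.    ] rows>= 0.13777325121932896 0.005136321177090892
t 3.8 tcp [ 431.6 -361.1   34. ] [-1.7992e+02  1.2000e-01  1.6989e+02] F [ 0.23 -0.12  0.54] gap 85.4
delta [0.003  0.0038 0.005 ] [-0.0013  0.0021 -0.0001] rows>= 0.1661053122770391 0.019762609718305825
```

View pics/w4.png

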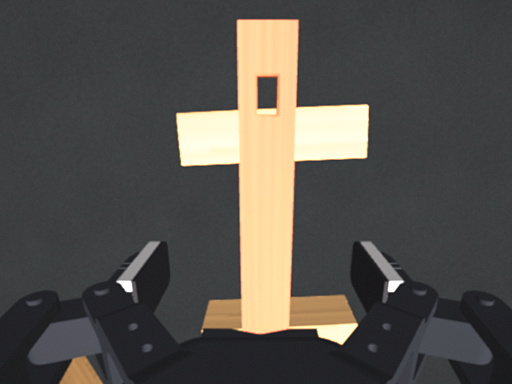

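>>> jog_arm:
  targets:
    - [0.0025,0.0034,0.0045,0,0,0,0]
    - [0.0025,0.0034,0.0045,0,0,0,0]
    - [0.0025,0.0034,0.0045,0,0,0,0]

```text
time: 4.1
tool_pos: [428.4, -356.8, 27.6]
tcp_rot: [-180.0, 0.0, 169.9]
ft_force: [0.7, 0.1, -0.3]
finger_gap: 85.1
```

```bash
python3 -c "
from h import *
from bench import r
for i in range(2):
  delta(r,[429.4,-356.8,29],169.9)
  s=r.snapshot('wrist')
b=bar(s,(120,0,400,330),38);print(b[:4])
"
```

```text
t 4.1 tcp [ 428.4 -356.8   27.6] [-1.7999e+02  2.0000e-02  1.6986e+02] F [ 0.67  0.1  -0.26] gap 85.1
delta [-0.001   0.0002 -0.0014] [-0.0002  0.0003 -0.0006] rows>= 0.04078041642900181 0.006064086559437665
t 4.15 tcp [ 428.4 -356.9   27.6] [-1.7999e+02  2.0000e-02  1.6986e+02] F [-0.1   1.06 -0.08] gap 85.6
delta [-0.0009  0.0003 -0.0014] [-0.0002  0.0004 -0.0008] rows>= 0.041602514821057764 0.006955514029370827
(array([ 358.9303 , -344.84125], dtype=float32), np.float32(-10.68389), (9.093165397644043, 12.885523796081543), array([[ 351.75632, -348.1146 ],
       [ 364.4185 , -350.50345],
       [ 366.10428, -341.5679 ],
       [ 353.4421 , -339.17905]], dtype=float32))
```

>>> jog_arm:
  targets:
    - [0,0,-0.0015,0,0,0,0.3]
    - [0,0,-0.0015,0,0,0,1]
    - [0,0,-0.0015,0,0,0,1]
    - [0,0,-0.0015,0,0,0,1]
    - [0,0,-0.0015,0,0,0,1]
  newtons: 60

```text
time: 4.62
tool_pos: [428.4, -357.0, 28.6]
tcp_rot: [-180.0, -0.0, 169.9]
ft_force: [-1.5, -2.9, 3.6]
finger_gap: 25.6
```

>>> jog_arm:
  targets:
    - [0,0,0,0,0,0,1]
    - [0,0,0,0,0,0,1]
    - [0,0,0,0,0,0,1]
    - [0,0,0,0,0,0,1]

```text
time: 4.95
tool_pos: [428.6, -357.1, 28.9]
tcp_rot: [-180.0, 0.0, 169.9]
ft_force: [-0.0, -0.2, 4.0]
finger_gap: 23.0
```

```bash
python3 -c "
from h import *
from bench import r
delta(r,[429.4,-356.8,29],169.9)
s=r.snapshot('wrist')
cv2.imwrite('pics/w5.png',s['pixels'][:,:,::-1]); np.save('w5.npy',s,allow_pickle=True)
s=r.snapshot('scene')
cv2.imwrite('pics/s5.png',cv2.resize(s['pixels'][190:310,30:160,::-1],None,fx=5,fy=5,interpolation=2))
"
```

```text
t 4.95 tcp [ 428.6 -357.1   28.9] [-1.7998e+02  2.0000e-02  1.6986e+02] F [-0.04 -0.23  4.01] gap 23.0
delta [-0.0008  0.0004 -0.0001] [-0.0003  0.0004 -0.0007] rows>= 0.021113052120047947 0.006632132437793373
```

View pics/w5.png

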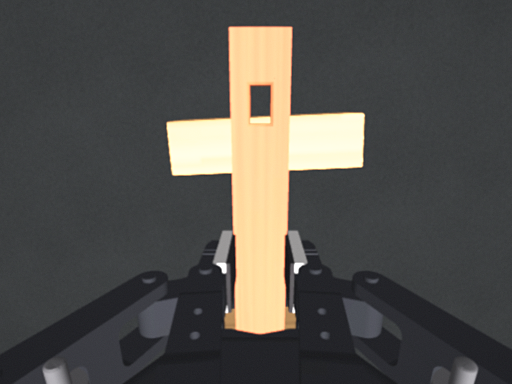

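View pics/s5.png

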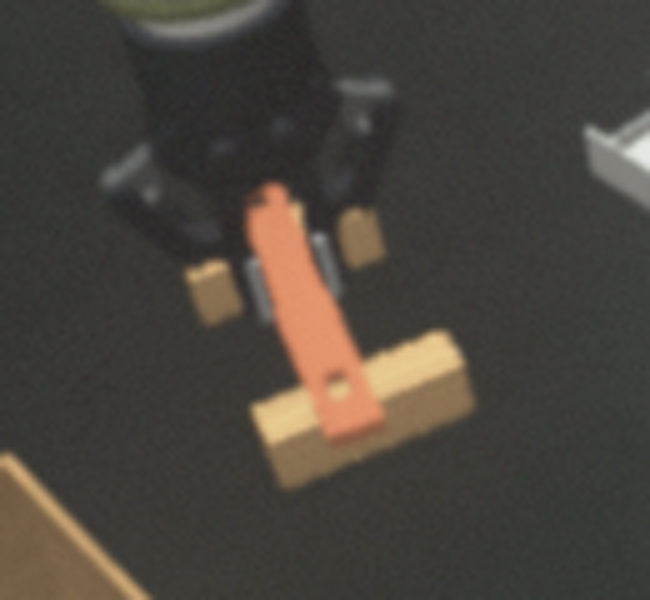

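>>> jog_arm:
  targets:
    - [0,0,-0.02,0,0,0,1]
    - [0,0,-0.05,0,0,0,1]
    - [0,0,-0.09,0,0,0,1]
    - [0,0,-0.13,0,0,0,1]
    - [0,0,-0.14,0,0,0,1]

```text
time: 5.47
tool_pos: [430.5, -358.9, 175.3]
tcp_rot: [-179.7, 0.4, 169.9]
ft_force: [1.4, -0.9, -1.3]
finger_gap: 22.9
```

```bash
python3 -c "
from h import *
from bench import r
s=r.snapshot('wrist')
cv2.imwrite('pics/w6.png',s['pixels'][:,:,::-1]); np.save('w6.npy',s,allow_pickle=True)
s=r.snapshot('scene')
cv2.imwrite('pics/s6.png',cv2.resize(s['pixels'][130:280,30:180,::-1],None,fx=4,fy=4,interpolation=2))
delta(r,[611,6,130],99)
"
```

```text
t 5.57 tcp [ 429.8 -358.3  171.6] [-179.81    0.27  169.86] F [ 0.62  0.87 -3.14] gap 22.9
delta [-0.1141  0.3906  0.0408] [1.0000e-04 6.1000e-03 1.2368e+00] rows>= 9.80699897101863 9.897184833138866
```

View pics/w6.png

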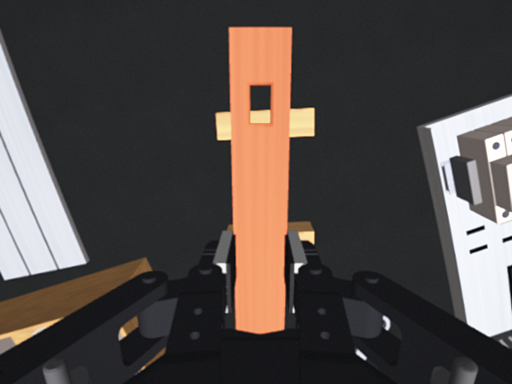

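View pics/s6.png

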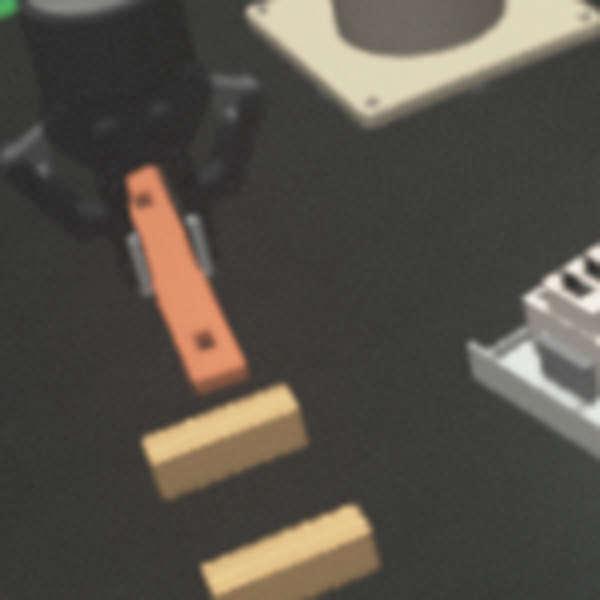

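```bash
python3 -c "
from h import *
for n,tcp,yaw in [('w5.npy',[428.6,-357.1,28.9],169.86)]:
  s=np.load(n,allow_pickle=True).item()
  for z in (36,38,40):
    w=p2w(s,[(228.5,26.5),(292,26.5),(238,320),(287,320)],z)
    d=(w-np.array(tcp))@Rm([180,0,yaw]); print(z,d.round(1).tolist())
  print(s['origin'],s['attitude'])
"
```

```text
36 [[99.7, -12.7, -7.1], [99.7, 13.0, -7.1], [-38.8, -11.5, -7.1], [-38.8, 14.1, -7.1]]
38 [[99.2, -12.5, -9.1], [99.2, 12.8, -9.1], [-37.3, -11.3, -9.1], [-37.3, 13.9, -9.1]]
40 [[98.7, -12.3, -11.1], [98.7, 12.6, -11.1], [-35.7, -11.1, -11.1], [-35.7, 13.7, -11.1]]
[ 363.13768628 -345.30354321  171.60285149] [1.64627760e+02 6.24405904e-02 7.98204594e+01]
```

>>> jog_arm:
  targets:
    - [-0.057,0.195,0.01,0,0,1.236,1]
    - [-0.057,0.195,0.01,0,0,1.236,1]
    - [-0.057,0.195,0.01,0,0,1.236,1]
    - [-0.057,0.195,0.01,0,0,1.236,1]
    - [-0.057,0.195,0.01,0,0,1.236,1]

```text
time: 5.98
tool_pos: [511.9, -184.0, 155.2]
tcp_rot: [-179.9, -0.3, 136.7]
ft_force: [1.1, 0.2, -3.0]
finger_gap: 23.0
```

```bash
python3 -c "
from h import *
from bench import r
delta(r,[609.3,6,130],99)
"
```

```text
t 5.98 tcp [ 511.9 -184.   155.2] [-179.9    -0.3   136.74] F [ 1.11  0.15 -3.03] gap 23.0
delta [0.0591 0.2052 0.0252] [-0.0034 -0.0045  0.6586] rows>= 5.155973532286352 5.270500877854381
```

>>> jog_arm:
  targets:
    - [0.055,0.19,0.015,0,0,0.658,1]
    - [0.055,0.19,0.015,0,0,0.658,1]
    - [0.055,0.19,0.015,0,0,0.658,1]
    - [0.055,0.19,0.015,0,0,0.658,1]
    - [0.055,0.19,0.015,0,0,0.658,1]

```text
time: 6.4
tool_pos: [598.9, -11.7, 140.3]
tcp_rot: [-179.7, -0.1, 103.4]
ft_force: [0.9, -1.2, -2.8]
finger_gap: 22.9
```

>>> jog_arm:
  targets:
    - [0,0,0,0,0,0.06,1]
    - [0,0,0,0,0,0.06,1]
    - [0,0,0,0,0,0.06,1]

```text
time: 6.65
tool_pos: [598.6, -13.3, 141.0]
tcp_rot: [-179.7, -0.1, 100.5]
ft_force: [0.6, -0.3, -2.9]
finger_gap: 22.9
```

```bash
python3 -c "
from h import *
from bench import r
s=r.snapshot('wrist')
cv2.imwrite('pics/w7.png',s['pixels'][:,:,::-1])
delta(r,[609.3,6,90],99)
"
```

```text
t 6.7 tcp [598.9 -14.1 141.8] [-1.7976e+02 -5.0000e-02  1.0042e+02] F [-0.17  0.24 -3.94] gap 22.6
delta [0.0179 0.0141 0.0518] [-0.0042 -0.0007  0.0248] rows>= 1.3568852499673913 0.20122253131154905
```

View pics/w7.png

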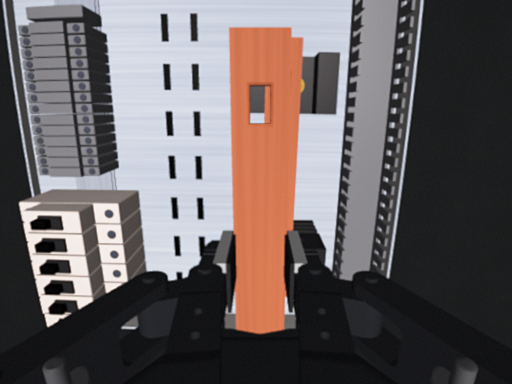

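>>> jog_arm:
  targets:
    - [0.018,0.014,0.035,-0.004,0,0.025,1]
    - [0.018,0.014,0.065,-0.004,0,0.025,1]
    - [0.018,0.014,0.068,-0.004,0,0.025,1]
    - [0.018,0.014,0.068,-0.004,0,0.025,1]
    - [0.018,0.014,0.068,-0.004,0,0.025,1]

```text
time: 7.12
tool_pos: [610.9, 5.2, 77.1]
tcp_rot: [179.8, 0.0, 98.8]
ft_force: [0.4, -0.4, -2.8]
finger_gap: 22.9
```

```bash
python3 -c "
from h import *
from bench import r
s=r.snapshot('wrist')
cv2.imwrite('pics/w8.png',s['pixels'][:,:,::-1])
delta(r,[609.3,6,70],99)
s=r.snapshot('top')
cv2.imwrite('pics/t8.png',cv2.resize(s['pixels'][125:235,185:315,::-1],None,fx=5,fy=5,interpolation=2))
s=r.snapshot('scene')
cv2.imwrite('pics/s8.png',cv2.resize(s['pixels'][160:260,190:340,::-1],None,fx=5,fy=5,interpolation=2))
delta(r,[609.3,6,70],99)
"
```

```text
t 7.17 tcp [612.1   5.2  78.5] [1.7964e+02 4.0000e-02 9.8820e+01] F [ 0.41 -0.17 -3.16] gap 23.0
delta [ 0.0012 -0.0027  0.0085] [ 0.0062  0.0007 -0.0032] rows>= 0.21499742260047935 0.05610952681512018
t 7.27 tcp [612.8   5.6  79.3] [1.7955e+02 5.0000e-02 9.8820e+01] F [ 0.3   0.92 -3.54] gap 23.1
delta [ 0.001  -0.0034  0.0092] [ 0.0079  0.001  -0.0031] rows>= 0.23710969018682543 0.06816486802577998
```

View pics/w8.png

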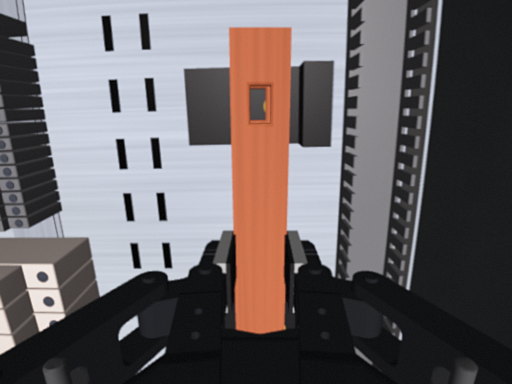

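View pics/s8.png

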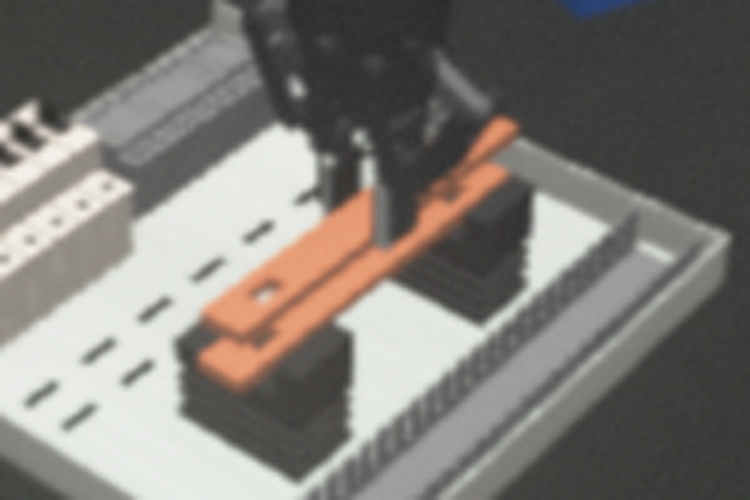

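View pics/t8.png

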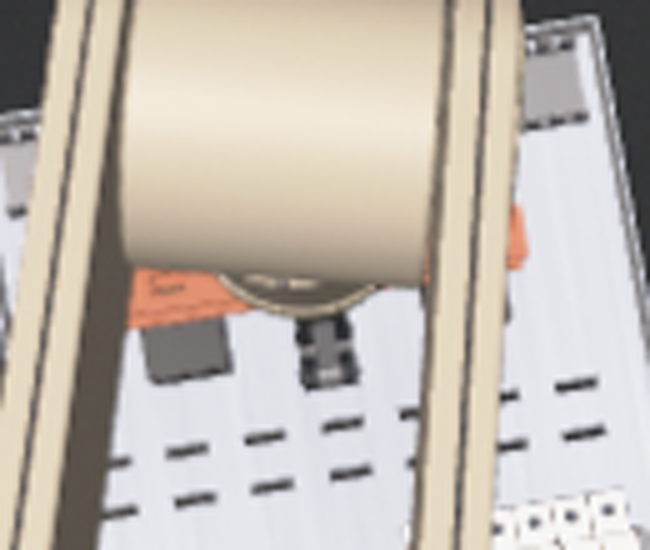

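>>> jog_arm:
  targets:
    - [0,0,0,0,0,0,1]
    - [0,0,0,0,0,0,1]
    - [0,0,0,0,0,0,1]
    - [0,0,0,0,0,0,1]

```text
time: 7.6
tool_pos: [611.3, 6.4, 77.1]
tcp_rot: [179.7, 0.0, 98.9]
ft_force: [0.0, 1.2, -3.0]
finger_gap: 22.9
```

```bash
python3 -c "
from h import *
from bench import r
delta(r,[609.3,6,66],99)
s=r.snapshot('wrist')
delta(r,[609.3,6,66],99)
im=s['pixels'][20:160,150:350,::-1]
cv2.imwrite('pics/w9.png',cv2.resize(cv2.convertScaleAbs(im,alpha=1.5),None,fx=4,fy=4,interpolation=2))
"
```

```text
t 7.6 tcp [611.3   6.4  77.1] [1.7973e+02 1.0000e-02 9.8860e+01] F [ 0.03  1.16 -2.98] gap 22.9
delta [-0.0001 -0.0021  0.0111] [ 0.0046  0.0001 -0.0024] rows>= 0.2698842637373814 0.04189185896488323
t 7.65 tcp [611.2   6.5  76.8] [179.76  -0.    98.86] F [ 0.29 -0.72 -3.12] gap 23.3
delta [-0.0002 -0.002   0.0108] [ 0.0042 -0.     -0.0024] rows>= 0.2636803855798575 0.03897030870383015
```

View pics/w9.png

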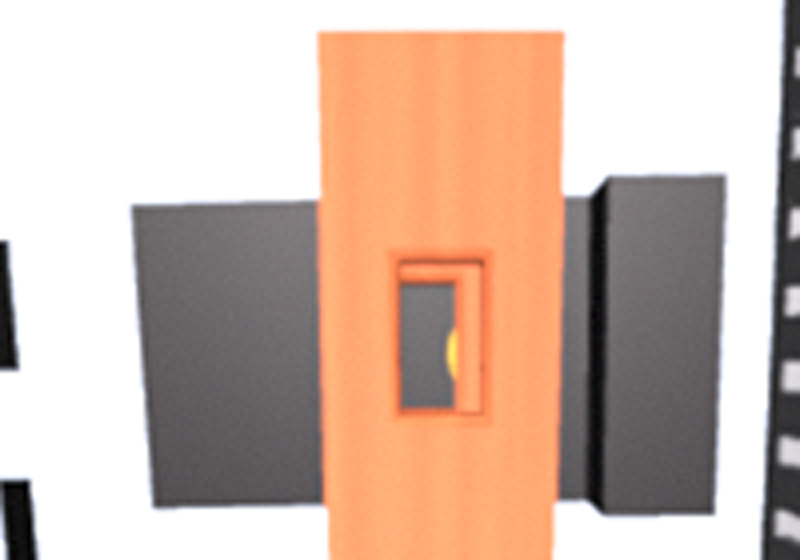

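>>> jog_arm:
  targets:
    - [-0.0008,-0.0024,0.008,0.004,0,-0.0024,1]
    - [-0.0008,-0.0024,0.014,0.004,0,-0.0024,1]
    - [-0.0008,-0.0024,0.015,0.004,0,-0.0024,1]
    - [-0.0008,-0.0024,0.015,0.004,0,-0.0024,1]
    - [-0.0008,-0.0024,0.015,0.004,0,-0.0024,1]

```text
time: 8.07
tool_pos: [608.6, 5.3, 61.1]
tcp_rot: [-179.9, -0.0, 99.0]
ft_force: [0.1, -0.4, -2.6]
finger_gap: 23.4
```

```bash
python3 -c "
from h import *
from bench import r
delta(r,[608.9,5.5,58],99)
s=r.snapshot('wrist')
delta(r,[608.9,5.5,58],99)
im=s['pixels'][20:160,150:350,::-1]
cv2.imwrite('pics/w10.png',cv2.resize(cv2.convertScaleAbs(im,alpha=1.5),None,fx=4,fy=4,interpolation=2))
"
```

```text
t 8.07 tcp [608.6   5.3  61.1] [-1.7995e+02 -1.0000e-02  9.8990e+01] F [ 0.14 -0.45 -2.62] gap 23.4
delta [0.0001 0.0003 0.0031] [-0.0009 -0.0003 -0.0001] rows>= 0.07367504268223936 0.007620894863801365
t 8.12 tcp [608.9   5.3  61.4] [-1.7999e+02 -1.0000e-02  9.8990e+01] F [-0.25  0.07 -3.04] gap 22.7
delta [0.0002 0.     0.0034] [-0.0002 -0.0001 -0.0001] rows>= 0.0828072414663286 0.0022547517919163196
```

View pics/w10.png

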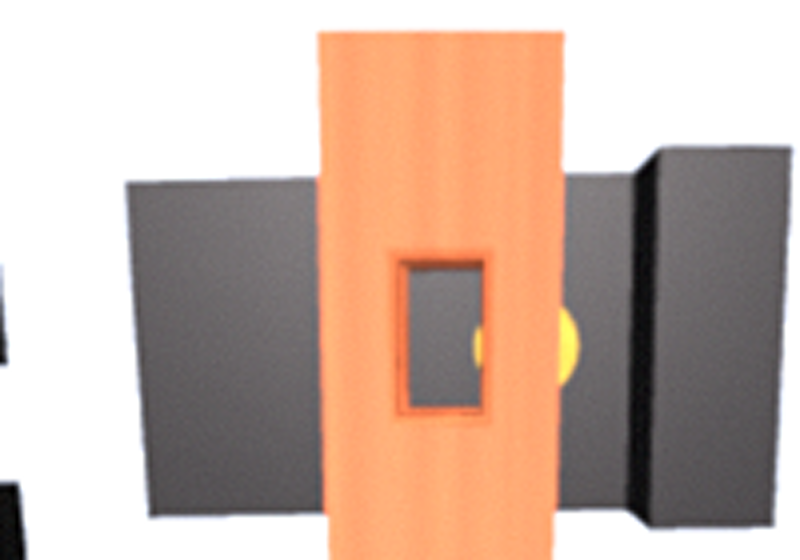

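The slots of both bars are now aligned in the view, with the inner opening at crop columns 410-483. Lowering to contact.

>>> jog_arm:
  targets:
    - [0,0,0.002,0,0,0,1]
    - [0,0,0.003,0,0,0,1]
    - [0,0,0.003,0,0,0,1]
    - [0,0,0.003,0,0,0,1]

```text
time: 8.45
tool_pos: [608.9, 5.3, 58.6]
tcp_rot: [-180.0, -0.0, 99.0]
ft_force: [-0.1, -0.4, -3.3]
finger_gap: 23.2
```

>>> jog_arm:
  targets:
    - [0,0,0.001,0,0,0,1]
    - [0,0,0.001,0,0,0,1]
    - [0,0,0.001,0,0,0,1]

```text
time: 8.7
tool_pos: [609.2, 5.3, 57.8]
tcp_rot: [180.0, 0.0, 99.0]
ft_force: [1.3, 0.4, -2.2]
finger_gap: 23.1
```

>>> jog_arm:
  targets:
    - [0,0,0.001,0,0,0,1]
    - [0,0,0.001,0,0,0,1]
    - [0,0,0.001,0,0,0,1]

```text
time: 8.95
tool_pos: [609.3, 5.3, 57.2]
tcp_rot: [180.0, 0.0, 99.0]
ft_force: [-1.5, 0.2, 2.9]
finger_gap: 22.5
```

>>> jog_arm:
  targets:
    - [0,0,0.001,0,0,0,1]
    - [0,0,0.001,0,0,0,1]
    - [0,0,0.001,0,0,0,1]

```text
time: 9.2
tool_pos: [609.4, 5.2, 57.0]
tcp_rot: [179.9, 0.0, 99.0]
ft_force: [-5.4, 0.8, 10.2]
finger_gap: 22.9
```

>>> jog_arm:
  targets:
    - [0,0,-0.001,0,0,0,1]
    - [0,0,-0.001,0,0,0,1]
    - [0,0,-0.001,0,0,0,0.4]
    - [0,0,-0.001,0,0,0,0.4]
    - [0,0,-0.001,0,0,0,0.4]

```text
time: 9.62
tool_pos: [608.8, 5.3, 56.3]
tcp_rot: [-180.0, -0.0, 99.0]
ft_force: [-0.6, -1.0, 0.6]
finger_gap: 51.2
```

>>> jog_arm:
  targets:
    - [0,0,0,0,0,0,0.4]
    - [0,0,0,0,0,0,0.4]

```text
time: 9.78
tool_pos: [608.9, 5.3, 56.4]
tcp_rot: [-180.0, -0.0, 99.0]
ft_force: [-0.2, -0.7, -0.0]
finger_gap: 51.7
```

```bash
python3 -c "
from h import *
from bench import r
delta(r,[608.9,5.5,45],99)
s=r.snapshot('wrist')
cv2.imwrite('pics/w11.png',s['pixels'][:,:,::-1])
s=r.snapshot('scene')
cv2.imwrite('pics/s11.png',cv2.resize(s['pixels'][160:260,190:340,::-1],None,fx=5,fy=5,interpolation=2))
"
```

```text
t 9.78 tcp [608.9   5.3  56.4] [-1.7999e+02 -1.0000e-02  9.8990e+01] F [-0.17 -0.66 -0.05] gap 51.7
delta [0.0002 0.0001 0.0114] [-0.0002 -0.0001 -0.0001] rows>= 0.27349587648490065 0.0017845419901356319
```

View pics/w11.png

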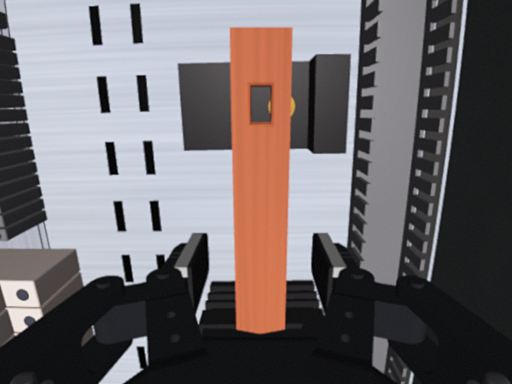

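View pics/s11.png

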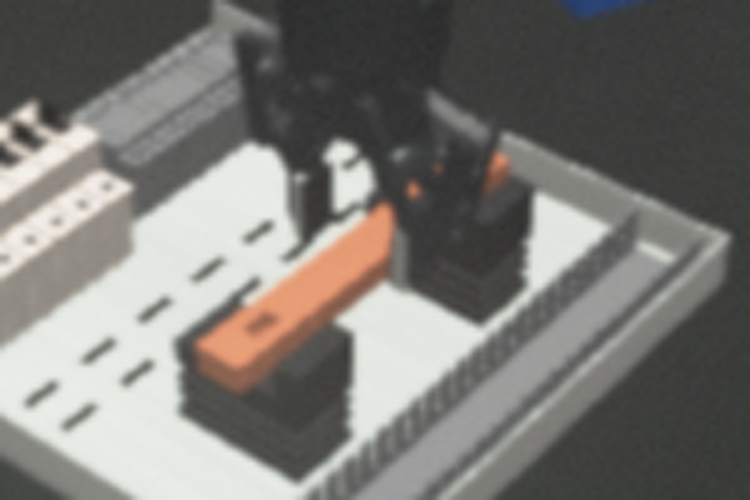

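>>> jog_arm:
  targets:
    - [0,0,0.008,0,0,0,0.4]
    - [0,0,0.016,0,0,0,0.4]
    - [0,0,0.016,0,0,0,0.4]
    - [0,0,0.016,0,0,0,0.4]

```text
time: 10.22
tool_pos: [607.8, 5.4, 39.1]
tcp_rot: [-179.9, -0.0, 99.0]
ft_force: [-0.4, 0.1, 0.2]
finger_gap: 51.6
```

>>> jog_arm:
  targets:
    - [0,0,0,0,0,0,0.6]
    - [0,0,0,0,0,0,1]
    - [0,0,0,0,0,0,1]
    - [0,0,0,0,0,0,1]
    - [0,0,0,0,0,0,1]
  newtons: 30

```text
time: 10.63
tool_pos: [609.2, 5.3, 40.9]
tcp_rot: [180.0, 0.0, 99.0]
ft_force: [0.4, 0.1, 0.3]
finger_gap: 24.6
```

>>> jog_arm:
  targets:
    - [0,0,0,0,0,0,1]
    - [0,0,0,0,0,0,1]
    - [0,0,0,0,0,0,1]

```text
time: 10.88
tool_pos: [609.3, 5.3, 40.9]
tcp_rot: [180.0, 0.0, 99.0]
ft_force: [1.8, 0.1, 0.5]
finger_gap: 24.6
```

```bash
python3 -c "
from h import *
from bench import r
delta(r,[608.9,5.5,40],99)
s=r.snapshot('wrist')
cv2.imwrite('pics/w12.png',s['pixels'][:,:,::-1])
s=r.snapshot('scene')
cv2.imwrite('pics/s12.png',cv2.resize(s['pixels'][160:260,190:340,::-1],None,fx=5,fy=5,interpolation=2))
"
```

```text
t 10.88 tcp [609.3   5.3  40.9] [1.7996e+02 1.0000e-02 9.8990e+01] F [1.78 0.06 0.55] gap 24.6
delta [ 0.0003 -0.0003  0.0009] [ 0.0007  0.0001 -0.0002] rows>= 0.023913516335090694 0.006033646550015503
```

View pics/w12.png

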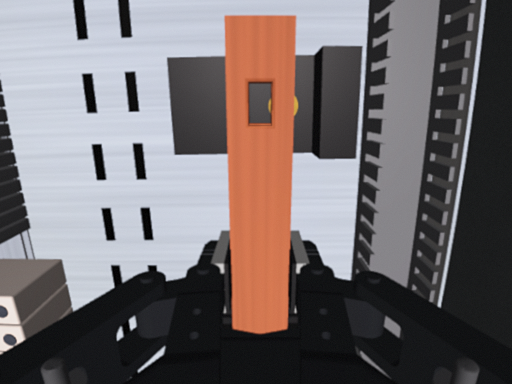

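View pics/s12.png

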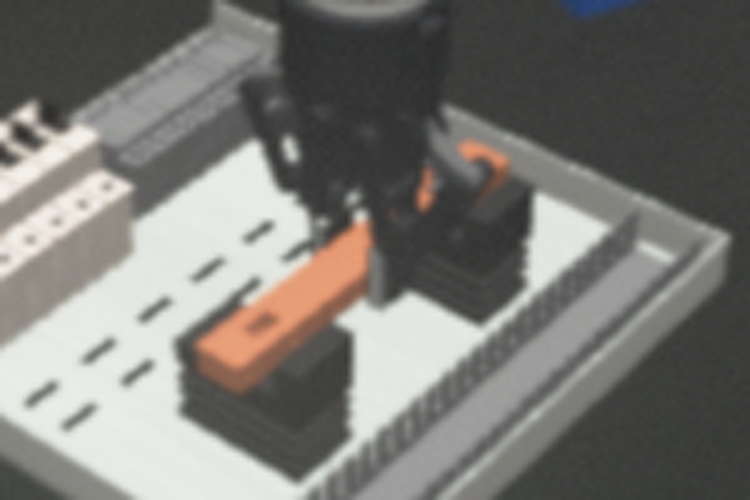

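```bash
python3 -c "
from h import *
from bench import r
s=r.snapshot('wrist')
im=s['pixels'][10:165,160:370,::-1]
cv2.imwrite('pics/w13.png',cv2.resize(cv2.convertScaleAbs(im,alpha=1.6),None,fx=3.8,fy=3.8,interpolation=2))
t=np.radians(9.9)
A=np.array([[np.cos(t),np.sin(t)],[-np.sin(t),np.cos(t)]])
f=lambda u,z:((p2w(s,u,z)[:,:2]-[631.8,8.2])@A.T).round(1).tolist()
print('seat',f([(169.5,58),(175,154)],50)); print('slot',f([(248,80),(272.5,80),(272.5,125),(248,125)],66)); print('should top',f([(320,47),(320,158),(361,47),(355,158)],68)); print('end',f([(226,16),(294,16)],66))
"
```

```text
seat [[-57.7, 89.4], [-58.6, 50.0]]
slot [[-25.3, 78.6], [-16.4, 78.4], [-16.5, 62.3], [-25.7, 62.5]]
should top [[0.3, 89.1], [1.4, 49.9], [14.8, 89.1], [14.8, 49.7]]
end [[-32.4, 100.1], [-8.7, 99.8]]
```

View pics/w13.png

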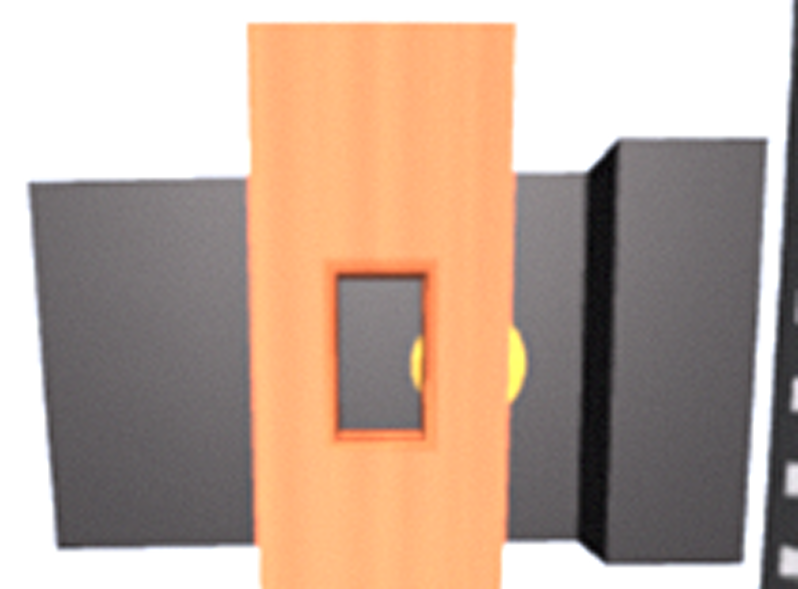

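>>> jog_arm:
  targets:
    - [0,0.0015,0,0,0,-0.004,1]
    - [-0.0001,0.003,0,0,0,-0.008,1]
    - [-0.0002,0.0045,0,0,0,-0.012,1]
    - [-0.0003,0.006,0,0,0,-0.0155,1]
    - [-0.0003,0.006,0,0,0,-0.0155,1]

```text
time: 11.45
tool_pos: [614.7, 5.9, 40.9]
tcp_rot: [-179.9, -0.0, 99.9]
ft_force: [-3.3, -0.5, 5.6]
finger_gap: 24.4
```

>>> jog_arm:
  targets:
    - [0,0.001,0,0,0,0,1]
    - [0,0.001,0,0,0,0,1]
    - [0,0.001,0,0,0,0,1]

```text
time: 11.7
tool_pos: [615.6, 6.0, 40.9]
tcp_rot: [-180.0, -0.0, 99.9]
ft_force: [-2.8, 0.3, 5.8]
finger_gap: 24.6
```

>>> jog_arm:
  targets:
    - [0,0.001,0,0,0,0,1]
    - [0,0.001,0,0,0,0,1]
    - [0,0.001,0,0,0,0,1]

```text
time: 11.95
tool_pos: [616.5, 6.1, 40.9]
tcp_rot: [-179.9, -0.0, 99.9]
ft_force: [-2.8, -0.3, 4.9]
finger_gap: 24.5
```

>>> jog_arm:
  targets:
    - [0,0.001,0,0,0,0,1]
    - [0,0.001,0,0,0,0,1]
    - [0,0.001,0,0,0,0,1]

```text
time: 12.2
tool_pos: [617.5, 6.3, 40.9]
tcp_rot: [-179.9, 0.0, 99.9]
ft_force: [-3.0, -1.1, 6.0]
finger_gap: 24.3
```

>>> jog_arm:
  targets:
    - [0,0.001,0,0,0,0,1]
    - [0,0.001,0,0,0,0,1]
    - [0,0.001,0,0,0,0,1]

```text
time: 12.45
tool_pos: [618.5, 6.5, 40.9]
tcp_rot: [-179.9, 0.0, 99.9]
ft_force: [-3.1, -0.9, 5.7]
finger_gap: 24.5
```

>>> jog_arm:
  targets:
    - [0,0.001,0,0,0,0,1]
    - [0,0.001,0,0,0,0,1]
    - [0,0.001,0,0,0,0,1]

```text
time: 12.7
tool_pos: [619.5, 6.6, 40.9]
tcp_rot: [-179.9, 0.0, 99.9]
ft_force: [-3.2, -0.6, 5.0]
finger_gap: 24.8
```

>>> jog_arm:
  targets:
    - [0,0.0007,0,0,0,0,1]
    - [0,0.0007,0,0,0,0,1]
    - [0,0.0007,0,0,0,0,1]

```text
time: 12.95
tool_pos: [619.8, 6.7, 40.9]
tcp_rot: [-179.9, -0.0, 99.9]
ft_force: [-4.7, -1.1, 6.9]
finger_gap: 24.7
```

>>> jog_arm:
  targets:
    - [0,0.0007,0,0,0,0,1]
    - [0,0.0007,0,0,0,0,1]
    - [0,0.0007,0,0,0,0,1]

```text
time: 13.2
tool_pos: [619.8, 6.7, 40.8]
tcp_rot: [-179.8, -0.0, 99.9]
ft_force: [-9.1, -1.0, 10.5]
finger_gap: 24.8
```

```bash
python3 -c "
from h import *
from bench import r
s=r.snapshot('wrist')
im=s['pixels'][10:165,160:370,::-1]
cv2.imwrite('pics/w14.png',cv2.resize(cv2.convertScaleAbs(im,alpha=1.6),None,fx=3.8,fy=3.8,interpolation=2))
s=r.snapshot('scene')
cv2.imwrite('pics/s14.png',cv2.resize(s['pixels'][160:260,190:340,::-1],None,fx=5,fy=5,interpolation=2))
print(r.sense()['wrist_torque'])
"
```

```text
[-0.24545564  1.33384982 -0.05317838]
```

View pics/w14.png

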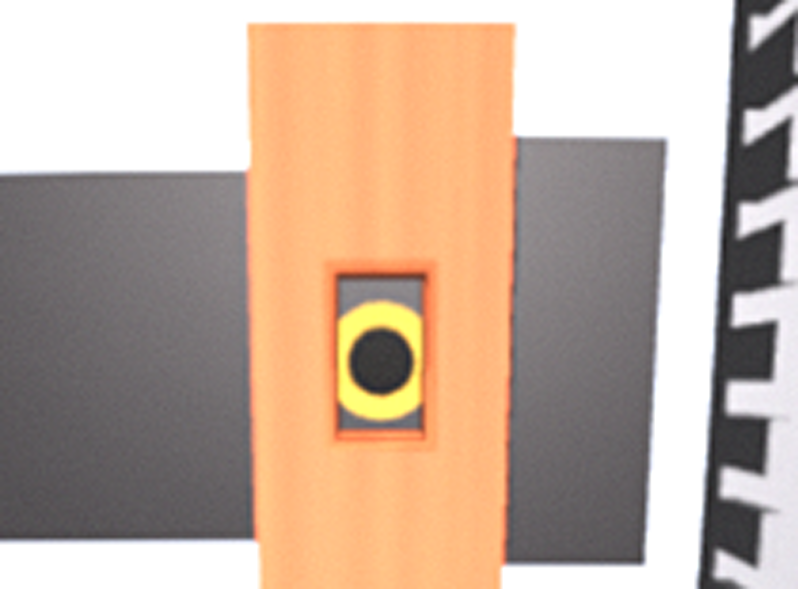

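View pics/s14.png

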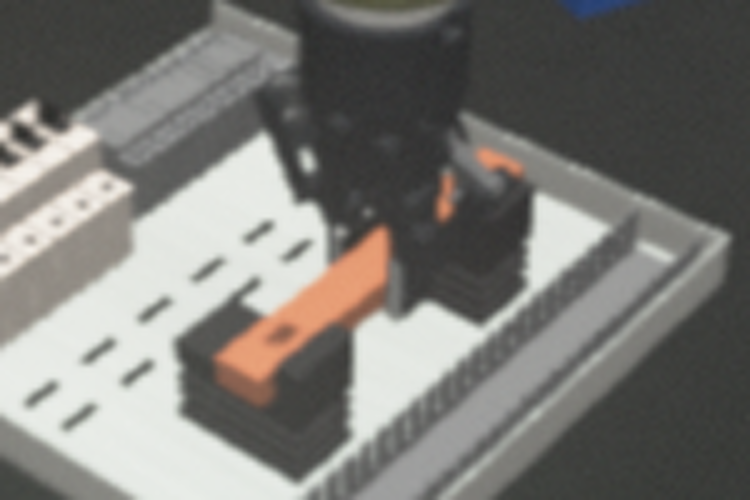

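>>> jog_arm:
  targets:
    - [0,0.0008,-0.0008,0,0,0,1]
    - [0,0.0008,-0.0008,0,0,0,1]
    - [0,0.0008,-0.0008,0,0,0,1]
    - [0,0.0008,-0.0008,0,0,0,1]

```text
time: 13.63
tool_pos: [619.8, 6.7, 40.9]
tcp_rot: [-179.7, -0.0, 99.9]
ft_force: [-10.4, -2.4, 8.2]
finger_gap: 24.5
```

```bash
python3 -c "
from bench import r
for i in range(3):
  x=r.sense();print(x['ft_force'].round(2),x['wrist_torque'].round(2),x['tcp_rot'].round(2),x['tool_pos'].round(1)); r.snapshot('wrist')
"
```

```text
[-10.41  -2.37   8.18] [-0.27  1.4  -0.08] [-1.7972e+02 -2.0000e-02  9.9880e+01] [619.8   6.7  40.9]
[-10.18  -2.14   7.32] [-0.33  1.48 -0.09] [-1.7972e+02 -2.0000e-02  9.9880e+01] [619.8   6.7  40.9]
[-10.15  -1.69   8.05] [-0.34  1.39 -0.1 ] [-1.7972e+02 -2.0000e-02  9.9880e+01] [619.8   6.8  40.9]
```

>>> jog_arm:
  targets:
    - [0,0.0009,-0.0003,0,0,0,1]
    - [0,0.0009,-0.0003,0,0,0,1]
    - [0,0.0009,-0.0003,0,0,0,1]
    - [0,0.0009,-0.0003,0,0,0,1]

```text
time: 14.12
tool_pos: [619.8, 6.7, 40.9]
tcp_rot: [-179.6, -0.0, 99.9]
ft_force: [-13.4, -3.4, 9.8]
finger_gap: 24.6
```

>>> jog_arm:
  targets:
    - [0,0.0007,-0.0003,0,0,0,1]
    - [0,0.0007,-0.0003,0,0,0,1]
    - [0,0.0007,-0.0003,0,0,0,1]
    - [0,0.0007,-0.0003,0,0,0,1]
    - [0,0.0007,-0.0003,0,0,0,1]

```text
time: 14.53
tool_pos: [619.8, 6.7, 40.9]
tcp_rot: [-179.5, -0.0, 99.9]
ft_force: [-17.0, -3.3, 9.8]
finger_gap: 24.2
```

>>> jog_arm:
  targets:
    - [0,0,0,0,0,0,1]
    - [0,0,0,0,0,0,1]
    - [0,0,0,0,0,0,1]
    - [0,0,0,0,0,0,1]
    - [0,0,0,0,0,0,1]

```text
time: 14.95
tool_pos: [619.8, 6.7, 40.9]
tcp_rot: [-179.5, -0.0, 99.9]
ft_force: [-17.3, -2.4, 10.6]
finger_gap: 24.2
```

```bash
python3 -c "
from h import *
from bench import r
s=r.snapshot('wrist')
im=s['pixels'][10:165,160:370,::-1]
cv2.imwrite('pics/w15.png',cv2.resize(cv2.convertScaleAbs(im,alpha=1.6),None,fx=3.8,fy=3.8,interpolation=2))
s=r.snapshot('scene')
cv2.imwrite('pics/s15.png',cv2.resize(s['pixels'][170:255,220:310,::-1],None,fx=7,fy=7,interpolation=2))
for i in range(3):
  x=r.sense();print(x['ft_force'].round(2),x['wrist_torque'].round(2),x['tcp_rot'].round(2),x['tool_pos'].round(1)); r.snapshot('wrist')
"
```

```text
[-16.28  -2.94   9.8 ] [-0.53  2.4  -0.07] [-1.7952e+02 -3.0000e-02  9.9880e+01] [619.8   6.8  40.9]
[-16.39  -3.48  10.25] [-0.44  2.41 -0.07] [-1.7953e+02 -4.0000e-02  9.9870e+01] [619.8   6.7  40.9]
[-15.99  -4.3   11.41] [-0.49  2.29 -0.04] [-1.7953e+02 -4.0000e-02  9.9870e+01] [619.8   6.8  40.9]
```

View pics/w15.png

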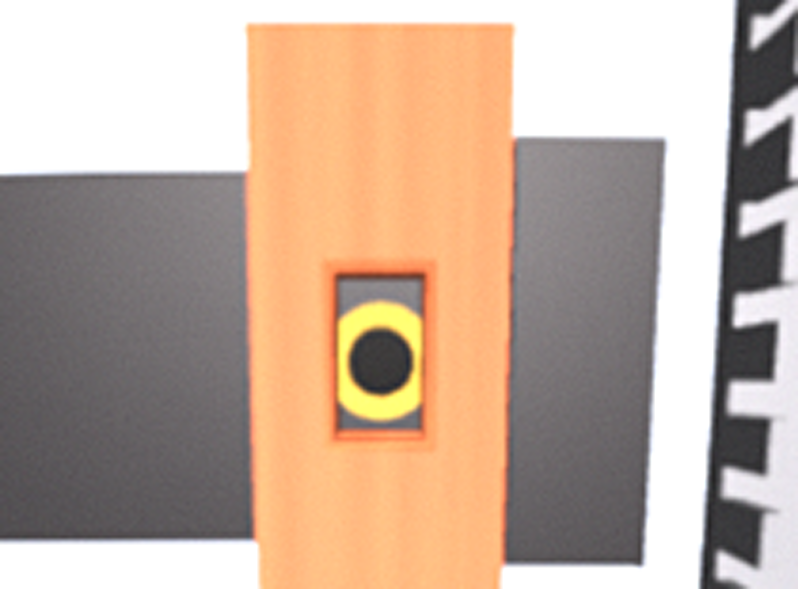

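View pics/s15.png

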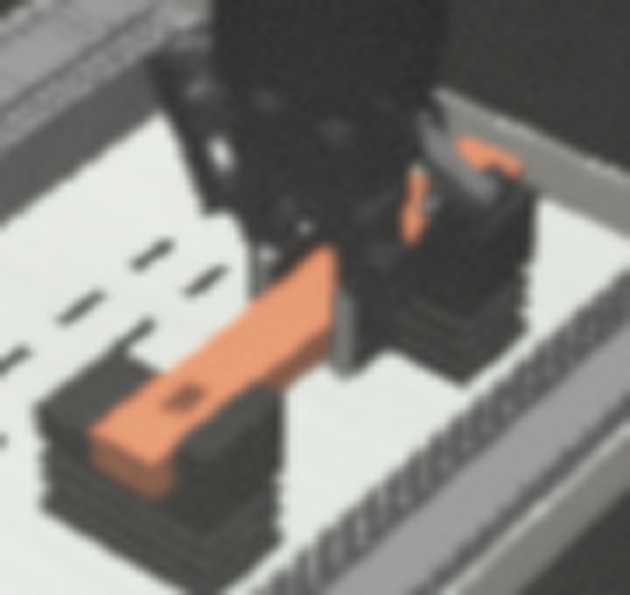

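Both bars are flush against both shoulders, and the insert is centred in the slot at crop (380,360). The push is steady at about 16.5 N, with little torque about vertical. Handing in.

```bash
python3 -c "
from bench import r
print(r.hand_in()); x=r.sense(); print(x['time'],x['ft_force'].round(1))"
```

```text
the job is handed in; nothing more can be done
None
the job is handed in; nothing more can be done
```

The second bar is on top of the first, and the pair is pushed home against both shoulders. I handed in at about 15 s with the gripper still holding the pair pressed there. No verdict came back.

**What I did:** I picked the bar off the battens and lined up the slots in the wrist view before setting it down. I then took both bars between the pads at 30 N to true up their edges, and slid them about 10 mm into the shoulders.

**Last checks before hand-in:**
- **Position:** the advance stopped dead at TCP x = 619.8 mm, against about 619.5 mm expected from the cameras. At the +y support the insert sits in the middle of the slot.
- **Lengthwise:** the pair was within about 1 mm of the middle of the supports, measured just before the slide.
- **Squareness:** twist about vertical was only about -0.07 N m, so both shoulders carry the load about equally. Tool yaw was 99.87°, against 99.9° for the supports.
- **Push:** the push level read 16 to 17 N and was steady. Seat friction takes part of it, so I estimate the shoulders feel about 12 to 16 N.

**Not ideal, or not checked:**
- **Tool lean and down force:** the tool leans about 0.5° (0.008 rad) under the push and presses down with about 10 N.
- **The -y insert:** the gripper hid it in the wrist view. I judged that end only from the scene camera and the force balance.
- **Other items:** I steered clear of the bin, breaker and wrench and felt no unexpected contact. I did not measure their positions again at the end.

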